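Poke a seized bush out of its seat block from below

TASK

A brass bush is stuck below the rim of the blue seat block. Take the C-shaped poker by its red grip, reach its pin in under the block, find the hidden access hole gently by feel and poke the bush up until it stands well clear of the rim but still sits in its seat; press lightly, never with force, against the block. Then stand the poker back upright on the bench away from the block, and lift the bush out and leave it standing upright in the aluminium tray, without disturbing the other things on the bench.

Things in the scene. Friction and masses are not known exactly. Their poses are not given: they have to be found in the camera images.
- seat_block: Blue steel block fixed to the bench. Origin on the bench on the axis of its round recess, z up. Top face 98 mm up, x -40..45, y -48..48 mm. Hollow below (60 mm), open only towards its -x side: 8 mm cheeks at y = -44 and 44 from x = -10 on, rear wall at x 37..45, bolt flanges outside to y = -74 and 74.
- recess (a point): Centre of the recess mouth, in the block's top face, block axes. Recess 31 mm across, 28 mm deep; its floor has a 25 mm round opening. Four sprung pads in its wall, 7 mm below the mouth, grip the bush: about 5 to 20 N moves it, and they hold it where it is left. They still grip after it is raised 16 mm.
- keeper_mid (a point): On the recess axis, at the underside (60.5 mm above the bench) of a stiff steel keeper plate, 46 mm square, 4 mm thick, that closes the opening but for one access hole, 12 mm across with 1.2 mm chamfer. The hole's centre is 6 mm from the axis, anywhere on the block's +x half: unmeasured, only felt. It does not turn under the pin. Over 30 N from the poker on plate or block bends it: a failure.
- bush: Brass bush, solid, 30 mm diameter, 26 mm high, about 0.12 kg; origin at the centre of its underside, z up its axis. Starts on the recess floor, 70 mm above the bench, top 2 mm below the rim. Well clear: top at least 8 mm above the rim (raised 10 mm or more). The poker can raise it about 16 mm; then its foot meets the keeper plate.
- poker: Aluminium C-shaped tool standing on its foot, 0.3 kg. Origin under the foot on the pin's axis, z up. Foot x -80..15, y -20..20, 10 mm thick. Steel pin 8 mm diameter on the z axis, z 10..36 mm. Back post x -79..-65, y -11..11; top arm z 125..137. The C's mouth opens to +x: axes parallel to the block's, it enters under the block from the block's -x side.
- poker_grip (a point): Centre of the poker's red grip block, on the pin's axis 155 mm above the foot's underside; 30 mm (poker x) by 20 mm (poker y, the way to grip), z = 137 to 173 mm.
- tray: Open aluminium tray fixed to the bench, 150 mm (x) by 130 mm (y) by 24 mm high, walls and floor about 4 mm thick; origin at the centre of its underside.
- spray: Yellow spray can standing upright, 54 mm diameter, 150 mm high; origin at the centre of its underside. Leave alone.
- race: Steel bearing race lying flat, 72 mm outer diameter, 22 mm high; origin at the centre of its underside. Leave alone.
- socket: Dark impact socket standing upright, 32 mm diameter, 60 mm high; origin at the centre of its underside. Leave alone.

How it is judged:
On the way, in this order (a step that is already met when the one before it is completed fails the run):
1. the poker's pin has pushed the bush up at least 10 mm (8 mm above the rim) and it is still in its seat (z of bush in the frame of seat_block between 0.08 and 0.0935 m and horizontal distance between bush and seat_block below 0.004 m and contact force between poker and bush above 0.3 N), for 0.1 s.
2. the poker stands upright on the bench, released, at least 80 mm from the recess axis, while the bush still stands up in its seat (height (world z) of poker below 0.005 m and angle between poker's own z axis and vertical below 0.08 rad and contact force between poker and the fingers below 0.2 N and horizontal distance between poker and seat_block above 0.08 m and contact force between poker and seat_block below 0.2 N and contact force between poker and tray below 0.2 N and z of bush in the frame of seat_block above 0.0785 m and horizontal distance between bush and seat_block below 0.004 m), for 0.2 s.
At the end, for the whole second after the job is handed in: The bush stands upright (within 0.12 rad) at rest on the tray's floor, wholly inside it; the poker stands upright (within 0.08 rad) on the bench, at least 80 mm from the recess axis and clear of block and tray; both are released (height (world z) of poker below 0.005 m and angle between poker's own z axis and vertical below 0.08 rad and contact force between each of poker, bush and the fingers below 0.2 N and horizontal distance between poker and seat_block above 0.08 m and contact force between poker and seat_block below 0.2 N and contact force between poker and tray below 0.2 N and x of bush in the frame of tray between -0.06 and 0.06 m and y of bush in the frame of tray between -0.05 and 0.05 m and height (world z) of bush below 0.01 m and angle between bush's own z axis and vertical below 0.12 rad and linear speed of each of bush, poker below 0.02 m/s); the robot touches nothing.
It fails at once if the poker presses on the seat block or its keeper plate with more than 30 N (contact force between poker and seat_block above 30 N).
It fails at once if the poker is knocked over or dropped on its side (angle between poker's own z axis and vertical above 0.5 rad).
It fails at once if the spray is shifted more than 20 mm or tipped (distance of spray from where it was at the start of the episode above 0.02 m or angle between spray's own z axis and vertical above 0.3 rad).
It fails at once if the race is shifted more than 20 mm or tipped (distance of race from where it was at the start of the episode above 0.02 m or angle between race's own z axis and vertical above 0.3 rad).
It fails at once if the socket is shifted more than 20 mm or tipped (distance of socket from where it was at the start of the episode above 0.02 m or angle between socket's own z axis and vertical above 0.3 rad).
It also fails if it takes over 69 s, if anything falls off the work surface, if the arm or the gripper's body presses on something with over 40 N, if the wrist force passes 120 N, or if a joint passes its speed limit or range.

ROBOT

A 6-joint arm with a two-finger parallel gripper is mounted at the origin on the work surface. World frame = base frame: x ahead of the robot, y to its left, z up, the work surface at z = 0. Lengths are in m, angles in rad, forces in N, time in s.
With the tool pointing down it reaches from about 0.4 to 0.825 m from the base axis. Payload 7 kg.
Tool frame: the origin (TCP) lies midway between the tips of the shut fingers; the grasp point (between the pads) lies 19 mm behind it; z points along the fingers, y is the line along which they close (so a half turn about z gives the same grasp; the last joint's range is limited). The gripper opens to 88 mm and grips with 3 to 60 N. Pads are 19 mm wide; open, the fingers measure 130 mm over their backs; the gripper's body (78 mm by 193 mm) begins 47 mm behind the grasp point.
Start: joints at [1.542, 0.359, 0.012, 0, -1.224, -0.288], TCP at [0.21, 0.641, 0.227] pointing down, gripper open.
Joint ranges: [-3.07, 3.07], [-1.43, 2.12], [-1.02, 1.25], [-3.03, 1.67], [-3.05, -0], [-3.03, 3.03]. Speed limits (rad/s): [2.39, 2.39, 3.01, 3.14, 3.14, 3.14].

INTERFACE

Orientations are given as a unit quaternion [x, y, z, w].
In Python, from workcell import env gives the robot as it stands. The module is installed in compiled form; this text tells all that it offers.
- The arm moves only by the tool send_rows, never from a script. Its argument "steps" is a list of rows, each a list of 2 entries, a list of its own where there are three numbers: the shift along the tool's x, y, z in mm, then the turn about the tool's z in rad. A call has 1 to 12 rows; each row shifts and turns the commanded pose from where the row before left it, along the tool's axes as they then stand; what a row does not reach is not made up. A row lasts 1/8 s, in which the tool goes at most 62.5 mm and 10.7 degrees, less where a joint would pass 70% of its speed; a pose out of reach is approached as far as the arm can. A call is refused whole if a number of a shift passes 62.5 or a number of a turn 0.188, either way. A call with a gripper value outside its range is refused whole. "gripper" is the opening in per cent of the stroke, from 0 (shut) to 100 (fully open), set as the call begins (left out, the last holds). The fingers move at their own pace and stop on an object; "squeeze" is the grip in N (left out, the last holds). Time passes only in rows, so rows that do not move let the fingers close. It gives the time, the measured TCP pose, the force, the opening and the grip force at its end, in the units of the state.
- env.read_state(): the state, without advancing time (a new reading comes with each control period).
- env.camera(name): name is "scene" or "side" or "wrist"; returns the picture (384x512x3 uint8, red, green, blue); there is no depth.
- env.camera_model(name): a dict with "mtx" (3x3 intrinsics, pixels), "origin" and "rotation" of the camera in the world. Camera axes: x right, y down, z forward; pixel columns grow to the right and rows downward; lengths in m; the calibration is good to about 2 mm. A picture is of the moment at which its call begins: read the wrist's pose just before it. camera_model takes no time and is no camera call; for the wrist camera it gives the pose at the moment of the call.
- env.sign_off(): hands the job in; it is judged then, once.
The state is a dict: "time_s": time; "qpos": joint angles; "joint_vel": joint speeds; "joint_torque": joint torques, N m; "tool_pos": TCP position; "tcp_rot": TCP orientation; "wrist_force": force on the tool from outside, world axes, zero at the start; "ft_torque": the same for the moment, N m; "grip_width": finger opening in m; "grip_force": force on a finger pad.
Only numpy, scipy, OpenCV 4.12 (cv2) and the standard library are available. Lean on these libraries where they do the work, as an engineer would, in place of code of your own. Each camera call takes 0.05 s, during which the arm holds its last target. There are 200 camera calls.

## Working session

There is one attempt and no reset: what is moved stays moved. The work goes in short steps, Python scripts to look and compute and a tool call to move; the robot and the scene stay as the last step left them, time stands still between calls to the robot, and variables do not carry over. Pictures are saved under pics/ and viewed, at most 10 in all, crops included, and the job is handed in when it is done.

Besides the shell and the picture viewer there is one more tool, called after "Request:" by a JSON object that holds its "fn" and its "kwargs", one argument or row to a line. send_rows: Moves the arm, as the interface text tells. Its arguments: {"type":"object","properties":{"steps":{"type":"array","items":{"type":"array"}},"gripper":{"type":"number"},"squeeze":{"type":"number"}},"required":["steps"]}

```bash
mkdir -p pics; ls
python3 - <<'E'
from workcell import env
import cv2,numpy as np
s=env.read_state();print({k:np.round(v,3).tolist() for k,v in s.items()})
for n in ["scene","side","wrist"]:
    m=env.camera_model(n);print(n,np.round(m["mtx"],1).tolist(),np.round(m["origin"],4).tolist(),np.round(m["rotation"],4).tolist())
    if n!="wrist": cv2.imwrite(f"pics/{n}0.png",cv2.resize(env.camera(n)[:,:,::-1],(800,600),interpolation=cv2.INTER_CUBIC))
E
```

```text
pics
{'time_s': 0.0, 'qpos': [1.542, 0.359, 0.011, -0.0, -1.224, -0.288], 'joint_vel': [0.0, -0.0, -0.001, 0.001, -0.001, 0.001], 'joint_torque': [0.001, -58.272, 29.305, 6.997, 0.007, -0.0], 'tool_pos': [0.21, 0.641, 0.226], 'tcp_rot': [0.987, -0.158, -0.0, 0.001], 'wrist_force': [-0.246, 0.064, 0.539], 'ft_torque': [0.029, -0.021, -0.052], 'grip_force': 0.0, 'grip_width': 0.088}
scene [[422.0, 0.0, 251.2], [0.0, 422.0, 187.2], [0.0, 0.0, 1.0]] [1.2523, 0.3937, 0.6631] [0.4264, 0.7856, -0.389, -0.223]
side [[401.2, 0.0, 248.7], [0.0, 401.2, 195.2], [0.0, 0.0, 1.0]] [0.2957, 0.5409, 0.8013] [-0.2619, 0.8911, -0.3556, 0.1047]
wrist [[299.6, 0.0, 252.2], [0.0, 299.6, 189.6], [0.0, 0.0, 1.0]] [0.2876, 0.6167, 0.3836] [-0.5796, 0.8007, 0.1225, -0.0892]
```

View pics/scene0.png

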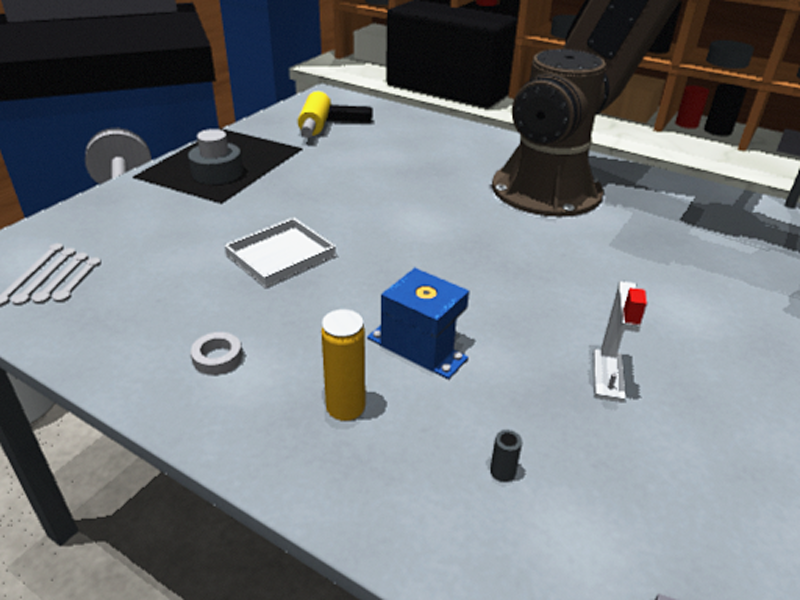

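View pics/side0.png

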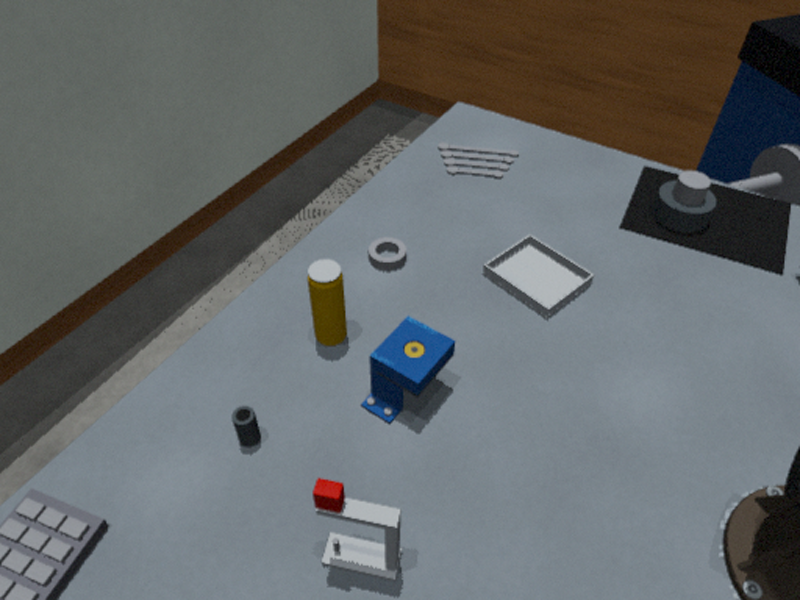

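Scene view: block with bush at (427,292), poker at (610,340) with grip (635,305), tray at (280,252), can (345,365), socket (506,455), race (217,353). Side view: block (413,350), poker (345,540), tray (538,275). Enlarging for precise corners.

Run:
```python
import cv2,numpy as np
from workcell import env
def crop(im,x,y,w,h,s):return cv2.resize(im[y:y+h,x:x+w],None,fx=s,fy=s,interpolation=cv2.INTER_CUBIC)
a=env.camera("scene")[:,:,::-1];b=env.camera("side")[:,:,::-1]
cv2.imwrite("pics/c1.png",np.vstack([np.hstack([crop(a,230,165,80,80,5),crop(a,360,178,80,80,5)]),np.hstack([crop(a,140,135,80,40,5),crop(a,360,178,80,40,5)])]))
cv2.imwrite("pics/c2.png",np.vstack([np.hstack([crop(b,220,195,80,80,5),crop(b,190,302,80,80,5)]),np.hstack([crop(b,305,150,80,40,5),crop(b,305,170,80,40,5)])]))
```

```text
(no output)
```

View pics/c1.png

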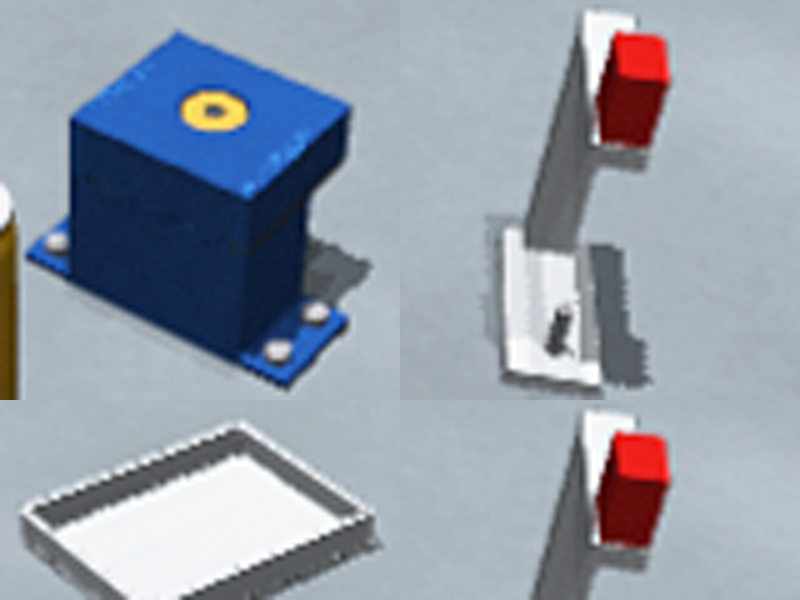

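View pics/c2.png

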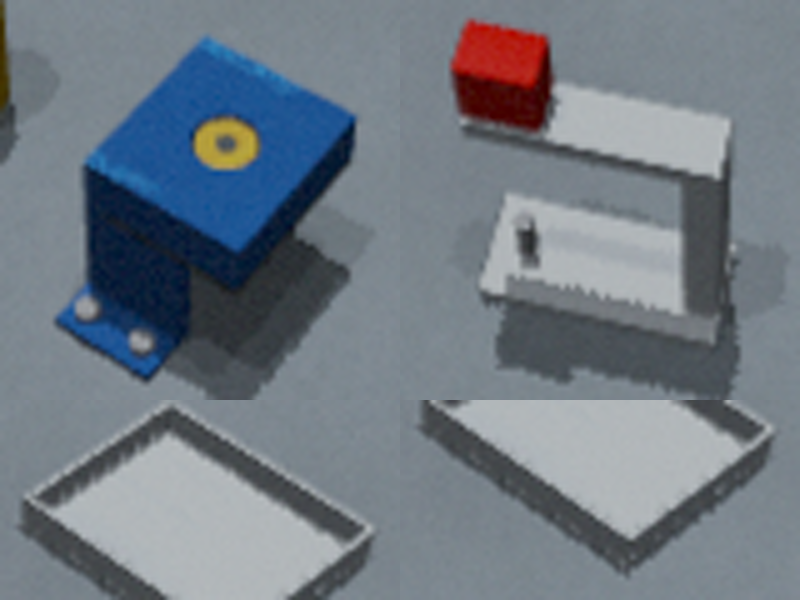

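Corners read off (block, poker, tray in both crops); fitting poses by least squares.

```bash
cat > h.py <<'E'
import numpy as np,cv2
from scipy.optimize import least_squares
from scipy.spatial.transform import Rotation as R
from workcell import env
def proj(n,P,m=None):
    m=m or env.camera_model(n); q=R.from_quat(m["rotation"]) if np.size(m["rotation"])==4 else R.from_matrix(m["rotation"])
    c=q.inv().apply(np.atleast_2d(P)-m["origin"]); u=c@np.array(m["mtx"]).T
    return u[:,:2]/u[:,2:]
def place(p,L):
    c,s=np.cos(p[2]),np.sin(p[2]); L=np.atleast_2d(np.array(L,float))/1000
    return np.c_[p[0]+c*L[:,0]-s*L[:,1],p[1]+s*L[:,0]+c*L[:,1],L[:,2]]
def fit(obs,p0,z=0):
    # obs: {cam:(list of local mm, list of px)}
    def f(p): return np.concatenate([(proj(n,place(p,L))-np.array(U)).ravel() for n,(L,U) in obs.items()])
    r=least_squares(f,p0,loss='soft_l1'); return r.x,f(r.x)
E
cat > fit0.py <<'E'
from h import *
def px(U,ox,oy,tx=0,ty=0): return [((u-tx)/5+ox-.4,(v-ty)/5+oy-.4) for u,v in U]
T=98
bl={"scene":([(45,-48,T),(45,48,T),(-40,48,T),(-40,-48,T),(0,0,96)],px([(70,118),(245,200),(351,106),(178,32),(213,110)],230,165)),
"side":([(45,48,T),(-40,48,T),(45,-48,T),(-40,-48,T),(0,0,96)],px([(86,161),(237,250),(205,38),(355,118),(226,144)],220,195))}
pk={"scene":([(15,-10,173),(15,10,173),(-15,-10,173),(-15,10,173),(15,-20,10),(15,20,10),(-80,-20,10),(0,0,36)],px([(607,76),(668,87),(615,33),(663,38),(502,365),(600,378),(505,228),(563,306)],360,178,400)),
"side":([(15,-10,173),(-15,-10,173),(-15,10,173),(15,10,173),(15,-20,10),(15,20,10),(-80,20,10),(0,0,36),(-79,-11,137),(-79,11,137)],px([(470,20),(550,37),(540,83),(452,65),(507,195),(480,290),(717,330),(524,218),(730,121),(722,178)],190,302,400))}
for nm,o in [("block",bl),("poker",pk)]:
    best=min((fit(o,[.5,.4,y]) for y in np.arange(-3,3.2,.7)),key=lambda r:np.abs(r[1]).sum())
    print(nm,np.round(best[0],4),np.round(best[1],1).tolist())
    for n in o: b=fit({n:o[n]},best[0]);print('  ',n,np.round(b[0],4),np.round(np.abs(b[1]).mean(),2))
for h in [(75,65),(65,75)]:
  # cyclic corners, image order left,top,right,bottom
  C=[(-h[0],-h[1],24),(-h[0],h[1],24),(h[0],h[1],24),(h[0],-h[1],24)]
  tr={"scene":(C[:3],px([(22,515),(238,424),(375,517)],140,135,0,400)),
      "side":(C,px([(22,497),(172,405),(375,527)],305,150,0,400)+px([(632,543)],305,170,400,400))}
  for sc in [1]:
    b=min((fit({"side":tr["side"]},[.5,.4,y]) for y in np.arange(-3,3.2,.7)),key=lambda r:np.abs(r[1]).sum());print("tray",h,np.round(b[0],4),np.round(np.abs(b[1]).mean(),2), np.round(proj("scene",place(b[0],C))*1.5625).tolist())
k=1/1.5625
for nm,z,a,s in [("spray",150,(343,322),(325,270)),("socket",60,(508,438),(243,413)),("race",22,(217,345),(387,248))]:
    b=fit({"scene":([(0,0,z)],[np.array(a)*k]),"side":([(0,0,z)],[np.array(s)*k])},[.5,.4,0]);print(nm,np.round(b[0][:2],3),np.round(b[1],1))
E
python3 fit0.py
```

```text
block [ 0.5792  0.0333 -0.0706] [-0.7, -0.2, 0.2, 0.1, -0.2, 0.1, -0.4, 0.0, -0.2, 0.6, -0.7, 0.4, 0.1, 0.9, 0.4, -0.2, 0.5, 0.1, -0.0, 0.4]
   scene [ 0.5784  0.0335 -0.0761] 0.19
   side [ 0.5798  0.0325 -0.0661] 0.31Traceback (most recent call last):
  File "fit0.py", line 9, in <module>
    best=min((fit(o,[.5,.4,y]) for y in np.arange(-3,3.2,.7)),key=lambda r:np.abs(r[1]).sum())
  File "fit0.py", line 9, in <genexpr>
    best=min((fit(o,[.5,.4,y]) for y in np.arange(-3,3.2,.7)),key=lambda r:np.abs(r[1]).sum())
              ~~~^^^^^^^^^^^^^
  File "h.py", line 15, in fit
    r=least_squares(f,p0,loss='soft_l1'); return r.x,f(r.x)
    return func(*args, **kwargs)
    result = trf(vector_fun.fun, vector_fun.jac, x0, f0, J0, lb, ub, ftol, xtol,
                 gtol, max_nfev, x_scale, loss_function, tr_solver,
                 tr_options.copy(), verbose, callback=callback_wrapped)
    return trf_no_bounds(
        fun, jac, x0, f0, J0, ftol, xtol, gtol, max_nfev, x_scale,
        loss_function, tr_solver, tr_options, verbose, callback=callback)
    J = jac(x)
    self._update_jac(
[... 745 characters left out ...]
fun(x, *self.args, **self.kwargs))
                      ~~~~~~~~^^^^^^^^^^^^^^^^^^^^^^^^^^^^^^
    return np.atleast_1d(self.fun(x))
                         ~~~~~~~~^^^
    return self.f(x, *self.args, **self.kwargs)
           ~~~~~~^^^^^^^^^^^^^^^^^^^^^^^^^^^^^^
  File "h.py", line 14, in f
    def f(p): return np.concatenate([(proj(n,place(p,L))-np.array(U)).ravel() for n,(L,U) in obs.items()])
                                      ~~~~^^^^^^^^^^^^^^
  File "h.py", line 6, in proj
    m=m or env.camera_model(n); q=R.from_quat(m["rotation"]) if np.size(m["rotation"])==4 else R.from_matrix(m["rotation"])
           ~~~~~~~~~~~~~~~~^^^
ValueError: time passes only in moves, steps and waits
```

```bash
sed -i 's/^def proj/CM={n:env.camera_model(n) for n in ("scene","side")}\ndef proj/; s/m=m or env.camera_model(n)/m=m or CM[n]/' h.py; python3 fit0.py 2>&1 | tail -20; python3 -c "
from workcell import env;print(env.read_state()['time_s'])"
```

```text
block [ 0.5792  0.0333 -0.0706] [-0.7, -0.2, 0.2, 0.1, -0.2, 0.1, -0.4, 0.0, -0.2, 0.6, -0.7, 0.4, 0.1, 0.9, 0.4, -0.2, 0.5, 0.1, -0.0, 0.4]
   scene [ 0.5784  0.0335 -0.0761] 0.19
   side [ 0.5798  0.0325 -0.0661] 0.31
poker [0.5264 0.3042 0.3509] [1.3, -0.5, -0.1, -1.2, -1.3, -0.8, -0.4, -0.4, 0.1, 0.7, -0.5, 1.2, -1.6, -0.3, -0.3, 0.6, -0.6, -0.5, 0.3, -0.4, -0.9, 1.2, -0.5, 1.1, 0.2, -0.5, -0.2, -0.1, -0.2, 2.8, 0.4, 0.6, 0.9, -0.3, -0.1, 0.2]
   scene [0.5265 0.3049 0.3102] 0.53
   side [0.5266 0.3038 0.3577] 0.59
tray (75, 65) [ 0.5162 -0.3005  2.8672] 0.39 [[263.0, 277.0], [223.0, 244.0], [293.0, 217.0], [335.0, 245.0]]
tray (65, 75) [ 0.5146 -0.2989 -3.3234] 2.1 [[279.0, 277.0], [225.0, 243.0], [282.0, 217.0], [336.0, 247.0]]
spray [0.751 0.013] [-0.2 -0.5 -0.4  0.4]
socket [0.733 0.237] [-0.6  0.4  0.3  1.3]
race [ 0.774 -0.201] [-0.4  0.7  0.7  1.2]
0.2
```

```bash
cat >> h.py <<'E'
def go(x,y,z,yaw,quiet=0):
    s=env.read_state(); r=R.from_quat(s["tcp_rot"]).as_matrix(); p=np.array(s["tool_pos"])
    y0=np.arctan2(r[1,0],r[0,0]); d=(yaw-y0+np.pi)%(2*np.pi)-np.pi
    D=np.array([x,y,z])-p
    for nm,a in (("before turn",y0),("after turn",y0+d)):
        c,sn=np.cos(a),np.sin(a)
        print(nm,"mm in tool axes",np.round([1000*(c*D[0]+sn*D[1]),1000*(sn*D[0]-c*D[1]),-1000*D[2]],1))
    print("turn",round(-d,4),"tcp",np.round(p,4),"yaw",round(y0,4),"tilt",np.round(np.arccos(-r[2,2]),4),"F",np.round(s["wrist_force"],2),"t",round(s["time_s"],2))
E
python3 -c "
from h import *
go(.5264,.3042,.226,.35)"
```

```text
before turn mm in tool axes [405.4 221.6  -0. ]
after turn mm in tool axes [181.5 424.9  -0. ]
turn -0.6669 tcp [0.2103 0.6411 0.226 ] yaw -0.3169 tilt 0.001 F [-0.53 -0.33 -0.26] t 0.2
```

Request:
{"fn": "send_rows", "kwargs": {
  "steps": [
    [[0,0,0],-0.167],
    [[0,0,0],-0.167],
    [[0,0,0],-0.167],
    [[0,0,0],-0.166],
    [[22.7,53.1,0],0],
    [[22.7,53.1,0],0],
    [[22.7,53.1,0],0],
    [[22.7,53.1,0],0],
    [[22.7,53.1,0],0],
    [[22.7,53.1,0],0],
    [[22.7,53.1,0],0],
    [[22.7,53.1,0],0]
  ],
  "gripper": 100
}}

```text
time_s: 1.7
tool_pos: [0.5276, 0.3031, 0.2266]
tcp_rot: [0.985, 0.174, 0.0, -0.0]
wrist_force: [0.8, 0.7, -0.2]
grip_width: 0.0875
grip_force: 0.0
```

Run:
```python
from h import *
go(.5264,.3042,.226,.35)
m=env.camera_model("wrist");im=env.camera("wrist")[:,:,::-1]
print(np.round(m["origin"],4).tolist(),np.round(m["rotation"],4).tolist())
print(np.round(proj("wrist",place([.5264,.3042,.35],[(15,-10,173),(15,10,173),(-15,10,173),(-15,-10,173)]),m)*1.5625))
cv2.imwrite("pics/w1.png",cv2.resize(im,(800,600),interpolation=cv2.INTER_CUBIC))
```

```text
before turn mm in tool axes [-0.8 -1.4  0.6]
after turn mm in tool axes [-0.8 -1.4  0.6]
turn 0.0004 tcp [0.5276 0.3031 0.2266] yaw 0.3504 tilt 0.0001 F [ 0.83  0.69 -0.22] t 1.7
[0.6041, 0.3321, 0.3845] [0.8099, -0.5667, -0.0869, 0.1239]
[[414. 299.]
 [372. 299.]
 [373. 357.]
 [414. 357.]]
```

View pics/w1.png

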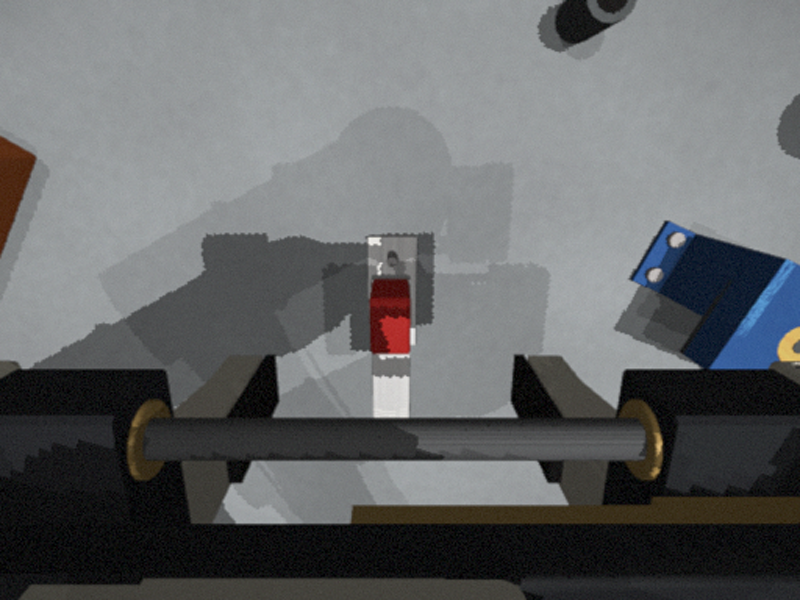

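Wrist view shows grip top at cols 371–411, rows 292–353: about 2 mm further along +x than predicted. Descend and grip.

Request:
{"fn": "send_rows", "kwargs": {
  "steps": [
    [[1,-2,20],0],
    [[0,0,30],0],
    [[0,0,25],0],
    [[0,0,10.5],0],
    [[0,0,0],0]
  ]
}}

```text
time_s: 2.38
tool_pos: [0.5267, 0.3068, 0.1407]
tcp_rot: [0.985, 0.174, -0.0, 0.0]
wrist_force: [-0.1, 0.4, -0.3]
grip_width: 0.0873
grip_force: 0.0
```

Request:
{"fn": "send_rows", "kwargs": {
  "steps": [
    [[0,0,0],0],
    [[0,0,0],0],
    [[0,0,0],0],
    [[0,0,0],0],
    [[0,0,0],0],
    [[0,0,0],0],
    [[0,0,0],0]
  ],
  "gripper": 0,
  "squeeze": 45
}}

```text
time_s: 3.25
tool_pos: [0.5269, 0.3069, 0.1411]
tcp_rot: [0.985, 0.174, -0.0, 0.0]
wrist_force: [0.3, -0.3, 0.3]
grip_width: 0.0231
grip_force: 0.0
```

Request:
{"fn": "send_rows", "kwargs": {
  "steps": [
    [[0,0,0],0],
    [[0,0,0],0],
    [[0,0,0],0]
  ]
}}

```text
time_s: 3.62
tool_pos: [0.5269, 0.3068, 0.141]
tcp_rot: [0.985, 0.174, -0.0, 0.0]
wrist_force: [0.9, -1.0, -1.2]
grip_width: 0.0199
grip_force: 45.0
```

Request:
{"fn": "send_rows", "kwargs": {
  "steps": [
    [[0,0,-3],0],
    [[0,0,-9],0],
    [[0,0,0],0]
  ]
}}

```text
time_s: 4.0
tool_pos: [0.5273, 0.3073, 0.1541]
tcp_rot: [0.985, 0.174, 0.001, -0.0]
wrist_force: [-0.1, 0.2, -3.3]
grip_width: 0.0197
grip_force: 45.0
```

```bash
python3 -c "
from h import *
b=[.5792,.0333,-.0706]
P=place(b,[(-125,0,0)])[0]
go(P[0],P[1],.153,-.0706)"
```

```text
before turn mm in tool axes [-159.4  224.1    1.1]
after turn mm in tool axes [-53.9 269.7   1.1]
turn 0.4209 tcp [0.5273 0.3073 0.1541] yaw 0.3503 tilt 0.0017 F [-0.09  0.2  -3.29] t 4.0
```

Request:
{"fn": "send_rows", "kwargs": {
  "steps": [
    [[0,0,0],0.14],
    [[0,0,0],0.14],
    [[0,0,0],0.141],
    [[-10,40,0],0],
    [[-10,50,0],0],
    [[-10,50,0],0],
    [[-10,50,0],0],
    [[-10,50,0],0],
    [[-4,29.7,0],0],
    [[0,0,0],0]
  ]
}}

```text
time_s: 5.25
tool_pos: [0.4532, 0.04, 0.1534]
tcp_rot: [0.999, -0.037, 0.0, -0.0]
wrist_force: [0.3, 0.9, -2.5]
grip_width: 0.02
grip_force: 45.0
```

Run:
```python
from h import *
b=[.5792,.0333,-.0706]
P=place(b,[(-125,0,0)])[0]
go(P[0],P[1],.153,-.0706)
m=env.camera_model("wrist");im=env.camera("wrist")[:,:,::-1]
T=98
print(np.round(proj("wrist",place(b,[(45,-48,T),(45,48,T),(-40,48,T),(-40,-48,T),(0,0,98)]),m)*1.5625))
cv2.imwrite("pics/w2.png",cv2.resize(im,(800,600),interpolation=cv2.INTER_CUBIC))
np.save("m2.npy",m,allow_pickle=True)
```

```text
before turn mm in tool axes [ 1.2 -2.2  0.4]
after turn mm in tool axes [ 1.2 -2.2  0.4]
turn -0.0025 tcp [0.4532 0.04   0.1534] yaw -0.0731 tilt 0.0005 F [ 0.33  0.9  -2.52] t 5.25
[[ 517. -101.]
 [ 263. -100.]
 [ 280.  138.]
 [ 502.  137.]
 [ 390.   34.]]
```

View pics/w2.png

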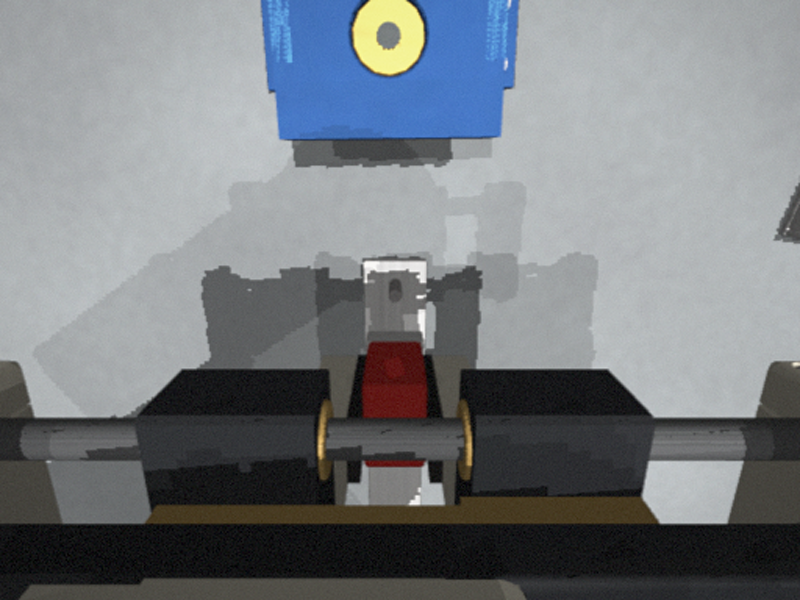

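Run:
```python
from h import *
m=np.load("m2.npy",allow_pickle=True).item()
p=[.4532,.0400,-.0731]; r=12.4
for o in (0,2): print(o,np.round(proj("wrist",place(p,[(o,0,36+r),(o+4,0,36+r),(o-4,0,36+r),(o,0,10+r),(o+15,-20,10+r),(o+15,20,10+r),(o+15,10,173+r),(o+15,-10,173+r),(o+15,10,137+r)]),m)*1.5625).tolist())
im=cv2.imread("pics/w2.png");cv2.imwrite("pics/w2c.png",cv2.resize(im[240:360,330:460],None,fx=4,fy=4,interpolation=cv2.INTER_CUBIC))
b=[.5792,.0333,-.0706];P=place(b,[(6,0,0)])[0]
go(P[0],P[1],.153,-.0706)
```

```text
0 [[396.0, 294.0], [396.0, 288.0], [396.0, 301.0], [396.0, 282.0], [428.0, 260.0], [364.0, 260.0], [364.0, 382.0], [431.0, 382.0], [370.0, 336.0]]
2 [[396.0, 291.0], [396.0, 285.0], [396.0, 298.0], [396.0, 279.0], [428.0, 256.0], [364.0, 256.0], [364.0, 376.0], [431.0, 376.0], [370.0, 331.0]]
before turn mm in tool axes [131.6  -1.4   0.5]
after turn mm in tool axes [131.6  -1.1   0.5]
turn -0.0019 tcp [0.4539 0.041  0.1535] yaw -0.0725 tilt 0.0011 F [ 0.02  0.34 -2.74] t 5.3
```

View pics/w2c.png

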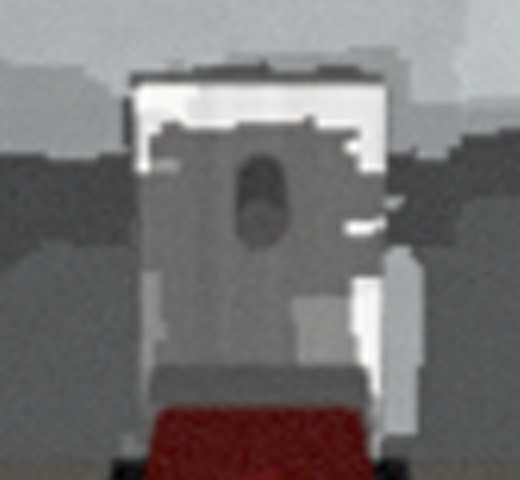

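Pin is on the TCP axis (within 1 mm), and block matches the prediction. Insert under the block.

Request:
{"fn": "send_rows", "kwargs": {
  "steps": [
    [[20,-1,0],0],
    [[30,0,0],0],
    [[30,0,0],0],
    [[25,0,0],0],
    [[15,0,0],0],
    [[8,0,0],0],
    [[3.5,0,0],0],
    [[0,0,-5],0],
    [[0,0,-4],0],
    [[0,0,0],0],
    [[0,0,0],0]
  ]
}}

```text
time_s: 6.68
tool_pos: [0.585, 0.0334, 0.1623]
tcp_rot: [0.999, -0.035, 0.0, -0.0]
wrist_force: [0.1, 0.1, -3.8]
grip_width: 0.0196
grip_force: 45.0
```

Run:
```python
from h import *
b=[.5792,.0333,-.0706];P=place(b,[(6,0,0)])[0]
go(P[0],P[1],.1625,-.0706)
```

```text
before turn mm in tool axes [ 0.2  0.5 -0.2]
after turn mm in tool axes [ 0.2  0.5 -0.2]
turn -0.0002 tcp [0.585  0.0334 0.1623] yaw -0.0708 tilt 0.0004 F [ 0.12  0.14 -3.8 ] t 6.67
```

Request:
{"fn": "send_rows", "kwargs": {
  "steps": [
    [[0,0,-1],0],
    [[0,0,-1],0],
    [[0,0,0],0]
  ]
}}

```text
time_s: 7.05
tool_pos: [0.5852, 0.0334, 0.1641]
tcp_rot: [0.999, -0.035, 0.0, 0.0]
wrist_force: [0.8, -0.1, -3.1]
grip_width: 0.0198
grip_force: 45.0
```

Request:
{"fn": "send_rows", "kwargs": {
  "steps": [
    [[0,0,-0.5],0],
    [[0,0,-0.5],0],
    [[0,0,0],0]
  ]
}}

```text
time_s: 7.42
tool_pos: [0.5852, 0.0334, 0.1651]
tcp_rot: [0.999, -0.035, 0.0, 0.0]
wrist_force: [-0.1, -0.1, -2.9]
grip_width: 0.02
grip_force: 45.0
```

Request:
{"fn": "send_rows", "kwargs": {
  "steps": [
    [[0,0,-0.3],0],
    [[0,0,-0.3],0],
    [[0,0,0],0]
  ]
}}

```text
time_s: 7.8
tool_pos: [0.5852, 0.0333, 0.1657]
tcp_rot: [0.999, -0.035, 0.0, 0.0]
wrist_force: [-0.1, -0.6, -2.9]
grip_width: 0.02
grip_force: 45.0
```

Request:
{"fn": "send_rows", "kwargs": {
  "steps": [
    [[0,0,-0.3],0],
    [[0,0,-0.3],0],
    [[0,0,0],0]
  ]
}}

```text
time_s: 8.18
tool_pos: [0.5851, 0.0333, 0.1663]
tcp_rot: [0.999, -0.035, -0.0, 0.0]
wrist_force: [-0.6, -1.0, -3.0]
grip_width: 0.0201
grip_force: 45.0
```

Request:
{"fn": "send_rows", "kwargs": {
  "steps": [
    [[0,0,-0.3],0],
    [[0,0,-0.3],0],
    [[0,0,0],0]
  ]
}}

```text
time_s: 8.55
tool_pos: [0.5852, 0.0334, 0.1669]
tcp_rot: [0.999, -0.035, 0.0, 0.0]
wrist_force: [0.2, 0.3, -3.4]
grip_width: 0.0201
grip_force: 45.0
```

Request:
{"fn": "send_rows", "kwargs": {
  "steps": [
    [[0,0,-0.4],0],
    [[0,0,-0.4],0],
    [[0,0,0],0]
  ]
}}

```text
time_s: 8.93
tool_pos: [0.5852, 0.0334, 0.1677]
tcp_rot: [0.999, -0.035, 0.0, 0.0]
wrist_force: [-0.2, -0.5, -3.7]
grip_width: 0.0196
grip_force: 45.0
```

Request:
{"fn": "send_rows", "kwargs": {
  "steps": [
    [[0,0,-0.4],0],
    [[0,0,-0.4],0],
    [[0,0,0],0]
  ]
}}

```text
time_s: 9.3
tool_pos: [0.5852, 0.0334, 0.1685]
tcp_rot: [0.999, -0.035, 0.0, 0.0]
wrist_force: [-1.0, -0.4, -2.4]
grip_width: 0.0199
grip_force: 45.0
```

Request:
{"fn": "send_rows", "kwargs": {
  "steps": [
    [[0,0,-0.5],0],
    [[0,0,-0.5],0],
    [[0,0,-0.5],0],
    [[0,0,-0.5],0],
    [[0,0,0],0]
  ]
}}

```text
time_s: 9.93
tool_pos: [0.5852, 0.0334, 0.1705]
tcp_rot: [0.999, -0.035, 0.0, 0.0]
wrist_force: [0.6, -0.1, -3.3]
grip_width: 0.0201
grip_force: 45.0
```

Request:
{"fn": "send_rows", "kwargs": {
  "steps": [
    [[0,0,-0.5],0],
    [[0,0,-0.5],0],
    [[0,0,-0.5],0],
    [[0,0,-0.5],0],
    [[0,0,0],0]
  ]
}}

```text
time_s: 10.55
tool_pos: [0.5852, 0.0334, 0.1725]
tcp_rot: [0.999, -0.035, 0.0, 0.0]
wrist_force: [1.3, -0.5, -2.5]
grip_width: 0.0199
grip_force: 45.0
```

Request:
{"fn": "send_rows", "kwargs": {
  "steps": [
    [[0,0,-0.5],0],
    [[0,0,-0.5],0],
    [[0,0,-0.5],0],
    [[0,0,-0.5],0],
    [[0,0,-0.5],0],
    [[0,0,-0.5],0],
    [[0,0,-0.5],0],
    [[0,0,-0.5],0],
    [[0,0,0],0]
  ]
}}

```text
time_s: 11.68
tool_pos: [0.5849, 0.0334, 0.176]
tcp_rot: [0.999, -0.035, -0.0, 0.0]
wrist_force: [2.1, -1.9, -11.3]
grip_width: 0.0195
grip_force: 45.0
```

Request:
{"fn": "send_rows", "kwargs": {
  "steps": [
    [[0,0,-0.7],0],
    [[0,0,-0.7],0],
    [[0,0,-0.7],0],
    [[0,0,-0.7],0],
    [[0,0,0],0]
  ]
}}

```text
time_s: 12.3
tool_pos: [0.5852, 0.0334, 0.1794]
tcp_rot: [0.999, -0.035, 0.0, -0.0]
wrist_force: [1.6, 0.3, -11.9]
grip_width: 0.0194
grip_force: 45.0
```

Request:
{"fn": "send_rows", "kwargs": {
  "steps": [
    [[0,0,-0.7],0],
    [[0,0,-0.7],0],
    [[0,0,-0.7],0],
    [[0,0,-0.7],0],
    [[0,0,0],0]
  ]
}}

```text
time_s: 12.92
tool_pos: [0.5852, 0.0334, 0.1822]
tcp_rot: [0.999, -0.035, 0.0, -0.0]
wrist_force: [1.4, -0.5, -11.4]
grip_width: 0.02
grip_force: 45.0
```

Request:
{"fn": "send_rows", "kwargs": {
  "steps": [
    [[0,0,-0.8],0],
    [[0,0,-0.8],0],
    [[0,0,-0.8],0],
    [[0,0,-0.8],0],
    [[0,0,0],0]
  ]
}}

```text
time_s: 13.55
tool_pos: [0.5852, 0.0334, 0.1854]
tcp_rot: [0.999, -0.035, 0.0, -0.0]
wrist_force: [2.2, -0.3, -11.7]
grip_width: 0.0199
grip_force: 45.0
```

Request:
{"fn": "send_rows", "kwargs": {
  "steps": [
    [[0,0,-0.7],0],
    [[0,0,-0.7],0],
    [[0,0,-0.7],0],
    [[0,0,-0.7],0],
    [[0,0,0],0],
    [[0,0,0],0]
  ]
}}

```text
time_s: 14.3
tool_pos: [0.5852, 0.0334, 0.1882]
tcp_rot: [0.999, -0.035, 0.0, -0.0]
wrist_force: [1.9, -0.2, -11.1]
grip_width: 0.0201
grip_force: 45.0
```

Run:
```python
from h import *
im=env.camera("scene")[:,:,::-1];b=env.camera("side")[:,:,::-1]
f=lambda i,x,y:cv2.resize(i[y:y+80,x:x+80],None,fx=5,fy=5,interpolation=cv2.INTER_CUBIC)
cv2.imwrite("pics/up.png",np.hstack([f(im,230,165),f(b,220,195)]))
go(.5852,.0334,.161,-.0708)
```

```text
before turn mm in tool axes [-0.   0.  27.2]
after turn mm in tool axes [-0.   0.  27.2]
turn 0.0 tcp [0.5852 0.0334 0.1882] yaw -0.0708 tilt 0.0002 F [  2.1   -0.82 -10.7 ] t 14.4
```

View pics/up.png

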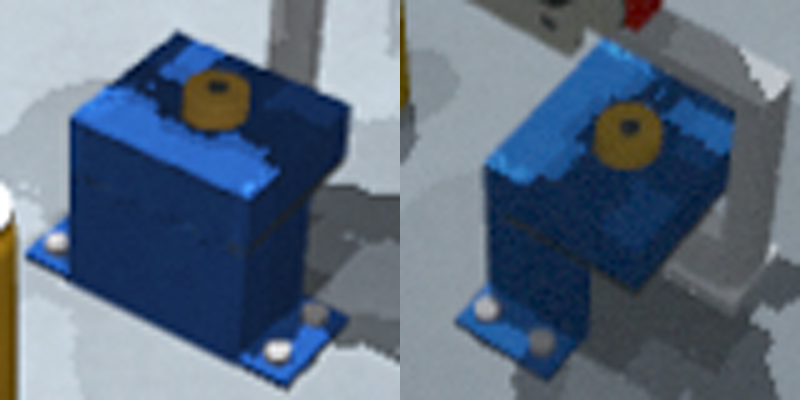

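Both views show the bush standing ~11 mm above the rim. Lower the pin and withdraw.

Request:
{"fn": "send_rows", "kwargs": {
  "steps": [
    [[0,0,2],0],
    [[0,0,5],0],
    [[0,0,8],0],
    [[0,0,10],0],
    [[0,0,8],0],
    [[0,0,2],0],
    [[0,0,0],0]
  ]
}}

```text
time_s: 15.28
tool_pos: [0.5852, 0.0334, 0.1529]
tcp_rot: [0.999, -0.035, -0.0, 0.0]
wrist_force: [-0.1, -0.1, -3.4]
grip_width: 0.0197
grip_force: 45.0
```

Request:
{"fn": "send_rows", "kwargs": {
  "steps": [
    [[-10,0,0],0],
    [[-25,0,0],0],
    [[-35,0,0],0],
    [[-35,0,0],0],
    [[-27,0,0],0],
    [[0,-40,0],0],
    [[8,-50,0],0],
    [[8,-50,0],0],
    [[8,-50,0],0],
    [[8,-40,0],0],
    [[0,-10,0],0],
    [[0,0,0],0]
  ]
}}

```text
time_s: 16.77
tool_pos: [0.5018, 0.2799, 0.1529]
tcp_rot: [0.999, -0.035, -0.0, 0.0]
wrist_force: [-1.0, -0.4, -3.2]
grip_width: 0.0198
grip_force: 45.0
```

Request:
{"fn": "send_rows", "kwargs": {
  "steps": [
    [[0,0,5],0],
    [[0,0,4],0],
    [[0,0,1.5],0],
    [[0,0,0.5],0],
    [[0,0,0.5],0],
    [[0,0,0.3],0],
    [[0,0,0],0]
  ]
}}

```text
time_s: 17.65
tool_pos: [0.5024, 0.2799, 0.1413]
tcp_rot: [0.999, -0.035, 0.0, -0.0]
wrist_force: [-0.3, -0.1, -3.1]
grip_width: 0.0198
grip_force: 45.0
```

Request:
{"fn": "send_rows", "kwargs": {
  "steps": [
    [[0,0,0.3],0],
    [[0,0,0.2],0],
    [[0,0,0],0]
  ]
}}

```text
time_s: 18.02
tool_pos: [0.5026, 0.2799, 0.141]
tcp_rot: [0.999, -0.035, 0.0, -0.0]
wrist_force: [0.2, -0.9, -1.3]
grip_width: 0.0198
grip_force: 45.0
```

Touching down; release.

Request:
{"fn": "send_rows", "kwargs": {
  "steps": [
    [[0,0,0.2],0],
    [[0,0,0],0],
    [[0,0,0],0],
    [[0,0,0],0],
    [[0,0,0],0],
    [[0,0,0],0],
    [[0,0,0],0],
    [[0,0,0],0]
  ],
  "gripper": 70
}}

```text
time_s: 19.02
tool_pos: [0.5024, 0.2798, 0.1405]
tcp_rot: [0.999, -0.035, 0.0, 0.0]
wrist_force: [0.6, 0.9, 0.3]
grip_width: 0.0614
grip_force: 0.0
```

Request:
{"fn": "send_rows", "kwargs": {
  "steps": [
    [[0,0,-15],0],
    [[0,0,-40],0],
    [[0,0,-40],0],
    [[0,0,0],0]
  ]
}}

```text
time_s: 19.52
tool_pos: [0.5041, 0.2811, 0.2405]
tcp_rot: [0.999, -0.035, 0.003, -0.003]
wrist_force: [0.9, -0.2, -0.1]
grip_width: 0.0613
grip_force: 0.0
```

Run:
```python
from h import *
go(.5792,.0333,.16,-.0706)
```

```text
before turn mm in tool axes [ 92.3 241.9  80.5]
after turn mm in tool axes [ 92.4 241.9  80.5]
turn 0.0003 tcp [0.5041 0.2811 0.2405] yaw -0.0703 tilt 0.0077 F [ 0.87 -0.22 -0.13] t 19.52
```

Request:
{"fn": "send_rows", "kwargs": {
  "steps": [
    [[15,40,0],0],
    [[15,45,0],0],
    [[15,45,0],0],
    [[15,45,0],0],
    [[15,40,0],0],
    [[15,26.9,20],0],
    [[2.4,0,40],0],
    [[0,0,30],0],
    [[0,0,25],0],
    [[0,0,15],0],
    [[0,0,5],0],
    [[0,0,0],0]
  ]
}}

```text
time_s: 21.02
tool_pos: [0.5778, 0.0321, 0.101]
tcp_rot: [0.999, -0.035, 0.0, -0.0]
wrist_force: [-0.5, 0.3, -0.4]
grip_width: 0.0613
grip_force: 0.0
```

Run:
```python
from h import *
go(.5792,.0333,.1005,-.0706)
m=env.camera_model("wrist");im=env.camera("wrist")[:,:,::-1]
print(np.round(proj("wrist",place([.5792,.0333,-.0706],[(0,0,109),(15,0,109),(0,15,109),(0,-15,109)]),m)*1.5625).tolist())
cv2.imwrite("pics/w3.png",cv2.resize(im,(800,600),interpolation=cv2.INTER_CUBIC))
```

```text
before turn mm in tool axes [ 1.3 -1.3  0.5]
after turn mm in tool axes [ 1.3 -1.3  0.5]
turn 0.0001 tcp [0.5778 0.0321 0.101 ] yaw -0.0705 tilt 0.0005 F [-0.49  0.31 -0.44] t 21.02
[[394.0, 385.0], [394.0, 346.0], [352.0, 385.0], [436.0, 385.0]]
```

View pics/w3.png

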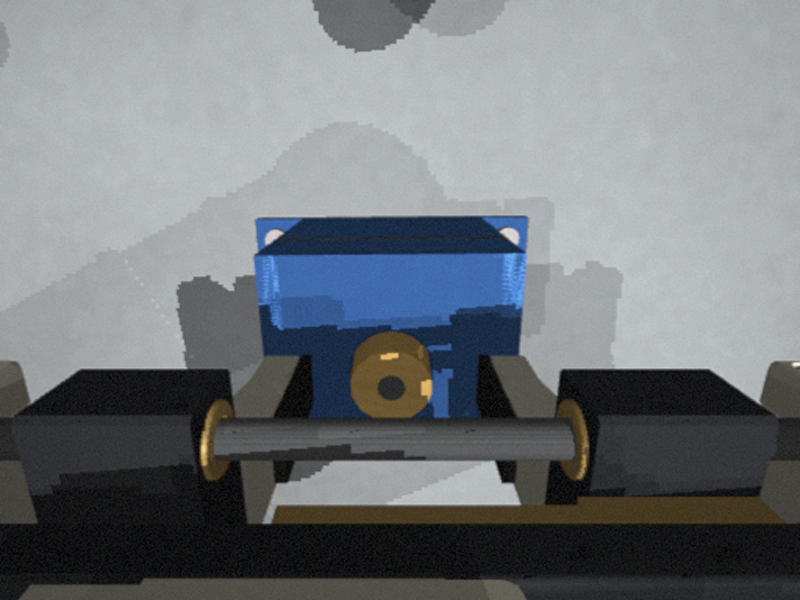

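Bush at (391,386) between the fingers, within 1–2 mm of the prediction; grip it.

Request:
{"fn": "send_rows", "kwargs": {
  "steps": [
    [[1,-1.8,0.5],0],
    [[0,0,0],0],
    [[0,0,0],0],
    [[0,0,0],0],
    [[0,0,0],0],
    [[0,0,0],0],
    [[0,0,0],0],
    [[0,0,0],0],
    [[0,0,0],0]
  ],
  "gripper": 0,
  "squeeze": 50
}}

```text
time_s: 22.2
tool_pos: [0.5787, 0.0337, 0.1001]
tcp_rot: [0.999, -0.035, 0.0, 0.0]
wrist_force: [0.5, -0.8, 1.5]
grip_width: 0.028
grip_force: 50.0
```

Request:
{"fn": "send_rows", "kwargs": {
  "steps": [
    [[0,0,-2],0],
    [[0,0,-3],0],
    [[0,0,-4],0],
    [[0,0,-5],0],
    [[0,0,0],0]
  ]
}}

```text
time_s: 22.82
tool_pos: [0.5791, 0.034, 0.1153]
tcp_rot: [0.999, -0.035, 0.001, -0.0]
wrist_force: [-0.1, -0.3, -1.0]
grip_width: 0.0282
grip_force: 50.0
```

Request:
{"fn": "send_rows", "kwargs": {
  "steps": [
    [[0,0,-10],0],
    [[0,0,-20],0],
    [[0,0,-20],0],
    [[0,0,0],0]
  ]
}}

```text
time_s: 23.32
tool_pos: [0.5797, 0.0341, 0.1665]
tcp_rot: [0.999, -0.035, 0.002, -0.001]
wrist_force: [-0.1, 0.5, -2.2]
grip_width: 0.0282
grip_force: 50.0
```

Run:
```python
from h import *
go(.515,-.3,.165,-.27)
a=env.camera("scene")[:,:,::-1];b=env.camera("side")[:,:,::-1];w=env.camera("wrist")[:,:,::-1]
f=lambda i,x,y,w=100,h=80,k=4:cv2.resize(i[y:y+h,x:x+w],None,fx=k,fy=k,interpolation=cv2.INTER_CUBIC)
cv2.imwrite("pics/lift.png",np.vstack([np.hstack([f(a,220,125),f(b,215,170)]),f(w,150,200,200,65,4)]))
```

```text
before turn mm in tool axes [-41.1 337.8   1.5]
after turn mm in tool axes [ 26.7 339.3   1.5]
turn 0.1996 tcp [0.5797 0.0341 0.1665] yaw -0.0704 tilt 0.0041 F [-0.11  0.48 -2.15] t 23.32
```

View pics/lift.png

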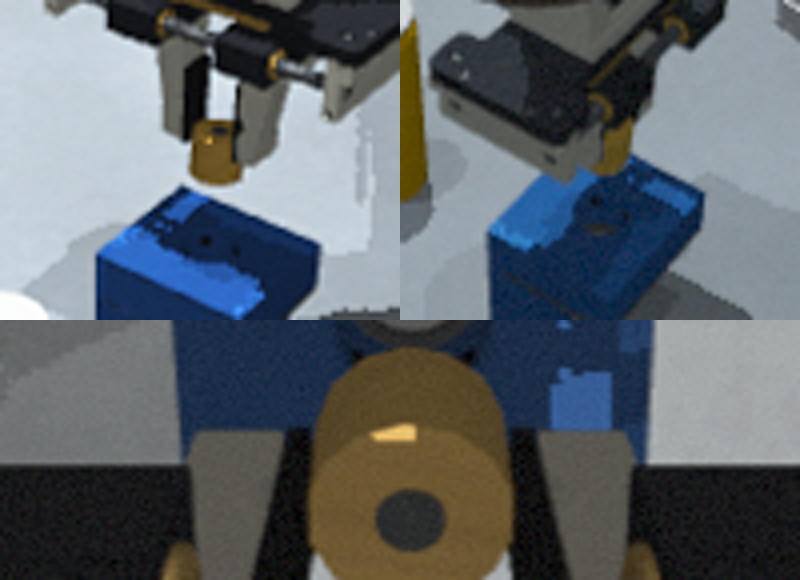

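Bush held upright, centred by the fingertips, clear of the block. Carry to the tray.

Request:
{"fn": "send_rows", "kwargs": {
  "steps": [
    [[-2.1,20,0],0],
    [[-5,40,0],0],
    [[-6,48,0],0],
    [[-6,48,0],0],
    [[-6,48,0],0],
    [[-6,48,0],0],
    [[-5,45,0],0],
    [[-5,30.8,0],0],
    [[0,10,0],0],
    [[0,0,20],0],
    [[0,0,30],0],
    [[0,0,0],0]
  ]
}}

```text
time_s: 24.98
tool_pos: [0.5116, -0.2996, 0.1117]
tcp_rot: [0.999, -0.036, -0.003, -0.001]
wrist_force: [0.0, 0.1, -0.5]
grip_width: 0.0282
grip_force: 50.0
```

Request:
{"fn": "send_rows", "kwargs": {
  "steps": [
    [[0,0,30],0],
    [[0,0,30],0],
    [[0,0,20],0],
    [[0,0,8],0],
    [[0,0,2],0],
    [[0,0,0],0]
  ]
}}

```text
time_s: 25.72
tool_pos: [0.5144, -0.3005, 0.025]
tcp_rot: [0.999, -0.035, 0.001, 0.0]
wrist_force: [0.4, 1.2, -1.6]
grip_width: 0.0282
grip_force: 50.0
```

Expect floor contact near z = 0.021; lower gently.

Request:
{"fn": "send_rows", "kwargs": {
  "steps": [
    [[0,0,1],0],
    [[0,0,1],0],
    [[0,0,0.5],0],
    [[0,0,0],0]
  ]
}}

```text
time_s: 26.22
tool_pos: [0.5144, -0.3005, 0.0222]
tcp_rot: [0.999, -0.035, 0.001, 0.0]
wrist_force: [1.1, 0.9, 4.6]
grip_width: 0.0284
grip_force: 50.0
```

Request:
{"fn": "send_rows", "kwargs": {
  "steps": [
    [[0,0,0.5],0],
    [[0,0,0.5],0],
    [[0,0,0],0]
  ]
}}

```text
time_s: 26.6
tool_pos: [0.515, -0.3005, 0.0218]
tcp_rot: [0.999, -0.035, 0.001, 0.0]
wrist_force: [0.6, 2.2, 9.8]
grip_width: 0.0286
grip_force: 50.0
```

Seated on the floor; release and retreat.

Request:
{"fn": "send_rows", "kwargs": {
  "steps": [
    [[0,0,-0.4],0],
    [[0,0,0],0],
    [[0,0,0],0],
    [[0,0,0],0],
    [[0,0,0],0],
    [[0,0,0],0],
    [[0,0,0],0]
  ],
  "gripper": 57
}}

```text
time_s: 27.48
tool_pos: [0.5137, -0.3003, 0.0209]
tcp_rot: [0.999, -0.035, -0.0, -0.0]
wrist_force: [-0.5, -0.9, 0.4]
grip_width: 0.05
grip_force: 0.0
```

Request:
{"fn": "send_rows", "kwargs": {
  "steps": [
    [[0,0,-10],0],
    [[0,0,-25],0],
    [[0,0,-40],0],
    [[0,0,-50],0],
    [[0,0,-50],0],
    [[-40,0,0],0],
    [[-40,0,0],0],
    [[0,0,0],0],
    [[0,0,0],0]
  ]
}}

```text
time_s: 28.6
tool_pos: [0.4343, -0.2949, 0.197]
tcp_rot: [0.999, -0.035, 0.001, 0.0]
wrist_force: [1.1, 0.6, -0.0]
grip_width: 0.05
grip_force: 0.0
```

Run:
```python
from h import *
for n in ("scene","side"):
    im=env.camera(n); hsv=cv2.cvtColor(im,cv2.COLOR_RGB2HSV)
    for nm,mk in (("brass",cv2.inRange(hsv,(12,90,50),(32,255,255))),("red",cv2.inRange(hsv,(0,180,90),(4,255,255)))):
        k,_,st,c=cv2.connectedComponentsWithStats(mk)
        print(n,nm,[(st[i].tolist(),np.round(c[i]).tolist()) for i in range(1,k) if 15<st[i,4]<3000])
    P=place([.5145,-.3005,0],[(0,0,17),(-15,0,4),(15,0,4),(0,15,30),(0,-15,30)]);print("exp bush",np.round(proj(n,P)).tolist(),"exp grip",np.round(proj(n,place([.5024,.2799,-.07],[(0,0,155)]))).tolist())
go(.5,-.3,.2,0)
```

```text
scene brass [([112, 0, 38, 82, 875], [138.0, 35.0]), ([205, 0, 58, 37, 870], [225.0, 13.0]), ([288, 0, 15, 5, 47], [293.0, 1.0]), ([328, 0, 50, 43, 955], [345.0, 20.0]), ([421, 0, 91, 96, 2818], [470.0, 41.0]), ([171, 51, 25, 8, 56], [181.0, 55.0]), ([190, 70, 10, 13, 64], [194.0, 75.0]), ([0, 99, 15, 47, 372], [5.0, 127.0]), ([175, 153, 10, 12, 106], [180.0, 159.0]), ([206, 210, 28, 59, 1375], [220.0, 240.0])]
scene red [([389, 174, 17, 22, 201], [396.0, 185.0])]
exp bush [[179.0, 159.0], [183.0, 160.0], [176.0, 165.0], [183.0, 156.0], [175.0, 153.0]] exp grip [[396.0, 186.0]]
side brass [([410, 102, 6, 6, 16], [413.0, 104.0]), ([340, 168, 10, 13, 106], [344.0, 174.0]), ([197, 175, 25, 46, 831], [210.0, 199.0])]
side red [([221, 301, 19, 17, 174], [230.0, 309.0])]
exp bush [[344.0, 174.0], [349.0, 180.0], [339.0, 176.0], [343.0, 174.0], [347.0, 168.0]] exp grip [[230.0, 313.0]]
before turn mm in tool axes [65.5  0.6 -3.8]
after turn mm in tool axes [65.3  5.3 -3.8]
turn -0.0705 tcp [ 0.4347 -0.2947  0.1962] yaw -0.0705 tilt 0.0005 F [ 0.15  0.52 -0.13] t 28.7
```

Bush stands in the tray centre (blob 10×13 px at the expected place in both views), and the poker is where it was left. Handing in.

```bash
python3 -c "
from workcell import env;print(env.sign_off())"
```

```text
the job is handed in; nothing more can be done
None
```

The job is handed in at about 29 s. I poked the bush up and set it upright in the tray, and the poker stands released on the bench well away from the block. The final camera check agreed on both positions, but no verdict came back.

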